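# Index the soap-stamping dial one notch

### The arm

A 7-joint arm with a two-finger parallel gripper is mounted at the origin on the work surface. World frame = base frame: x ahead of the robot, y to its left, z up, the work surface at z = 0. Lengths are in m, angles in degrees, forces in N, time in s.
With the tool pointing down it reaches from about 0.425 to 0.875 m from the base axis. Payload 8.4 kg.
Tool frame: the origin (TCP) lies on the front face of the gripper's body, between the roots of the fingers; the fingertips stand 73 mm ahead of it and the grasp point (between the pads) lies 54 mm ahead of it; x points along the fingers, z is the direction in which the jaws open and shut, and the axes are right-handed (so a half turn about x gives the same grasp; the last joint's range is limited). The gripper opens to 85 mm and grips with 20 to 120 N. Pads are 22 mm wide; open, the fingers measure 114 mm over their backs; the gripper's body (76 mm by 85 mm) begins 54 mm behind the grasp point. The pads swing forward as they close: fully open they stand 13 mm farther back than shut.
Start: joints at [-5.684, 19.091, 2.286, 83.961, -0.768, 76.965, -3.352], TCP at [0.65, -0, 0.304] pointing down, gripper open.
Joint ranges: [-147.57, 147.57], [-21.85, 119.76], [-74.77, 79.35], [14.55, 137.4], [-85.83, 265.84], [4.83, 119.75], [-152.11, 152.11]. Speed limits (degrees/s): [127.2, 127.2, 159.86, 159.86, 180, 180, 180].

### API

Orientations are given as a 3x3 rotation matrix whose columns are the frame's x, y, z axes.
In Python, from plant import env gives the robot as it stands.
- The arm moves only by the tool drive_tool, never from a script. Its argument "series" is a list of rows, each a list of 3 entries, a list of its own where there are three numbers: the turn, a rotation vector about the tool's x, y, z in rad, then the shift along the tool's x, y, z in mm, then the gripper command: -1 is fully open, 1 is shut, values between are in proportion. In form: [[[rx, ry, rz], [tx, ty, tz], gripper], ...]. A call has 1 to 10 rows; each row shifts and turns the commanded pose from where the row before left it, along the tool's axes as they then stand; what a row does not reach is not made up. A row lasts 1/8 s, in which the tool goes at most 62.5 mm and 10.7 degrees, less where a joint would pass 70% of its speed; a pose out of reach is approached as far as the arm can. A call is refused whole if a number of a shift passes 62.5 or a number of a turn 0.188, either way. A call with a gripper value outside its range is refused whole. The fingers move at their own pace and stop on an object; "grip_force" is the grip in N (left out, the last holds). Time passes only in rows, so rows that do not move let the fingers close. It gives the time, the measured TCP pose, the force and the opening at its end, in the units of the state.
- env.get_obs(): the state, without advancing time (a new reading comes with each control period).
- env.capture(name): name is "scene" or "side" or "wrist"; returns a dict with "color" (400x640x3 uint8, blue, green, red), "depth" (400x640 float32, m along the optical axis (not along the pixel's ray), 0 where there is no reading), "K" (3x3 intrinsics, pixels), "origin" and "orientation" of the camera in the world. Camera axes: x right, y down, z forward; pixel columns grow to the right and rows downward; lengths in m; the calibration is good to about 2 mm. A picture is of the moment at which its call begins.
- env.job_done(): hands the job in, once; it reports no verdict.
Trained networks look in the newest picture that a camera, given by its name, has taken for a name from the list of things; names that differ only in an ending like _2 or _b are one class to them, and where a whole thing is asked for, a point or a joint stands for the part that bears it (a point fixed in the world has none). Each returns a list of dicts, best first, with "p" (0 to 1); they miss things now and then, are a little off and sometimes report something else, mostly with a low value. They report only what shows in the picture. A call takes as long as a camera call. They do not tell look-alikes from the thing itself.
- env.search_frame(camera, target): "point" ([row, column] in pixels, amid what is visible of it).
- env.pinpoint(camera, target): "point" ([row, column] in pixels: a listed point, or the origin of a listed thing).
The state is a dict: "clock": time; "joint_positions": joint angles; "qd": joint speeds; "tau": joint torques, N m; "ee_pos": TCP position; "eef_rot": TCP orientation; "contact_force": force on the tool from outside, world axes, zero at the start; "ft_torque": the same for the moment, N m; "finger_gap": finger opening in m.
Only numpy, scipy, OpenCV 4.12 (cv2) and the standard library are available. Lean on these libraries where they do the work, as an engineer would, in place of code of your own. Each camera call takes 0.05 s, during which the arm holds its last target.

### The job

The bar under the stamp is done: bring the next one under it. With the fingertips, press down the red plunger button on the dial's index arm, turn the dial one notch anticlockwise (seen from above) and no farther, and let the plunger spring fully up into that notch so that the dial is locked. All the soap bars must stay seated in their nests, nothing is to be picked up, and the bottle, the black bar and the brush are to be left alone.

Things in the scene. Friction and masses are not known exactly. Their poses are not given: they have to be found in the camera images.
- station: Fixed soap-stamping station; place and yaw vary. Origin: on the table, under the dial's axis. Grey base 300 (x) by 420 (y) by 14 mm, from y -265 to +155 mm. On it, round the axis, a fixed steel index plate, radius 138 mm, heights 40 to 52 mm, its rim cut by six 16 mm notches (the index holes), one every 60 degrees, the first at 60 degrees from station x.
- stamp (a point): Underside of the brass stamp (44 mm across) of the blue hand press, 140 mm above the table, over one nest. The press belongs to the fixed station: column 60 x 50 mm at station y = -212 mm, head reaching over the dial, tops 290 to 340 mm high; its lever and black ball end at y = -310 mm, 420 mm high. Axes as the station's.
- dial_axis (a point): Point on the dial's vertical axis at the top face of the dial plate, 72 mm above the table. Axes as the station's.
- dial (a joint): Dial angle, rad: 0 at the start (locked), grows anticlockwise seen from above; next notch at 1.047. Aluminium plate, radius 118 mm, friction about 0.25 N m, six nests of three white dowels 12 mm tall, and a dark steel index arm, 64 mm wide, that reaches 173 mm from the axis and carries the plunger. Locked, it has about 0.015 rad of play each way.
- plunger (a joint): How far the plunger is pressed down, m: 0 up in a notch (locked), 0.012 fully down. Spring: 4 N at first, 9 N fully down. Pressed beyond 0.0085 its tooth is below the index plate and the dial turns. Let go between notches, the tooth rides on the plate's underside at about 0.008 and snaps up to 0 by itself when the dial is pushed on to a notch.
- plunger_top (a point): Centre of the top face of the red thumb button (38 mm across, 8 mm thick) on the index arm, 150 mm from the dial's axis, 100 mm above the table when up; moves with plunger and dial. Its x axis points radially outwards from the dial's axis, z up.
- ear_gap (a point): Point on the top face of the index arm under the button, 72 mm above the table; turns with the dial, x radially outwards. Two upright steel guard ears, part of the arm, flank the button along the direction of turning: 6 mm thick, 40 mm long radially, inner faces 50 mm apart, tops at 122 mm. Open radially and above. Pushing an ear sideways turns the dial.
- bar0: Loose round olive soap bar, 56 mm across, 28 mm tall, 70 g, lying between the three dowels of its nest; under the stamp at the start, already stamped. Origin: centre of its underside.
- nest0 (a point): Nest of bar0: centre of its floor on the dial's top face, 85 mm from the axis, turns with the dial.
- bar1: Loose round olive soap bar, 56 mm across, 28 mm tall, 70 g, lying between the three dowels of its nest; the next bar due under the stamp, plain. Origin: centre of its underside.
- nest1 (a point): Nest of bar1: centre of its floor on the dial's top face, 85 mm from the axis, turns with the dial.
- bar2: Loose round olive soap bar, 56 mm across, 28 mm tall, 70 g, lying between the three dowels of its nest; plain. Origin: centre of its underside.
- nest2 (a point): Nest of bar2: centre of its floor on the dial's top face, 85 mm from the axis, turns with the dial.
- bar3: Loose round olive soap bar, 56 mm across, 28 mm tall, 70 g, lying between the three dowels of its nest; plain, beside the plunger's start on its anticlockwise side. Origin: centre of its underside.
- nest3 (a point): Nest of bar3: centre of its floor on the dial's top face, 85 mm from the axis, turns with the dial.
- bar4: Loose round olive soap bar, 56 mm across, 28 mm tall, 70 g, lying between the three dowels of its nest; already stamped. Origin: centre of its underside.
- nest4 (a point): Nest of bar4: centre of its floor on the dial's top face, 85 mm from the axis, turns with the dial.
- oil_bottle: Loose amber bottle, 56 mm across, 140 mm tall, upright. Origin: centre of its underside. Bystander.
- block: Loose charcoal-black rectangular soap bar, 78 x 52 x 26 mm. Origin: centre of its underside. Bystander.
- brush: Loose brush with a wooden handle lying on the table. Origin: underside, near its middle. Bystander.
Things that resemble listed ones, but are neither listed nor needed, are in the scene too. Leave any orange look-alike of the bar2 alone.

How it is judged:
By the outcome, as a careful person would: the job done as asked, in the order asked, and still so for the second after the job is handed in, with the robot touching nothing.
It also fails if it takes over 40 s, if anything falls off the work surface, if the arm or the gripper's body presses on something with over 40 N, if the wrist force passes 120 N, or if a joint passes its speed limit or range.

## Working session

There is one attempt and no reset: what is moved stays moved. The work goes in short steps, Python scripts to look and compute and a tool call to move; the robot and the scene stay as the last step left them, time stands still between calls to the robot, and variables do not carry over. Pictures are saved under pics/ and viewed, and the job is handed in when it is done.

Besides the shell and the picture viewer there is one more tool, called after ">>>" as name(argument=value, ...) on one line, values as JSON. drive_tool: Moves the arm, as the interface text tells. Its arguments: {"type":"object","properties":{"series":{"type":"array","items":{"type":"array"}},"grip_force":{"type":"number"}},"required":["series"]}

```bash
ls; mkdir -p pics; cat > h.py <<'E'
import numpy as np, cv2
from plant import env
def cap(n,f=None):
    c=env.capture(n)
    if f: cv2.imwrite('pics/'+f,c['color'])
    return c
def ray(c,p):
    K=c['K'];d=np.array([(p[1]-K[0,2])/K[0,0],(p[0]-K[1,2])/K[1,1],1.]);return np.array(c['orientation'])@d
def atz(c,p,z):
    d=ray(c,p);o=np.array(c['origin']);return o+d*(z-o[2])/d[2]
def dep(c,p):
    r,q=int(round(p[0])),int(round(p[1]));w=c['depth'][max(r-2,0):r+3,max(q-2,0):q+3];w=w[w>0]
    return np.array(c['origin'])+ray(c,p)*np.median(w) if len(w) else None
def proj(c,P):
    v=np.array(c['orientation']).T@(np.array(P)-np.array(c['origin']));u=c['K']@v;return [u[1]/u[2],u[0]/u[2]]
E
python3 - <<'E'
from h import *
np.set_printoptions(precision=4,suppress=True)
Z=dict(plunger_top=.1,dial_axis=.072,ear_gap=.072,stamp=.14,nest0=.072,nest1=.072,nest3=.072,station=0,oil_bottle=0,block=0,brush=0)
for n in ['scene','side']:
    c=cap(n,n+'0.png'); print(n,c['origin'])
    for t,z in Z.items():
        for r in env.pinpoint(n,t)[:2]: print(t,round(r['p'],2),np.round(r['point']),atz(c,r['point'],z))
print(env.get_obs())
E
```

```text
pics
scene [1.3548 0.5566 0.8721]
plunger_top 0.5 [214. 261.] [0.6232 0.0713 0.1   ]
dial_axis 0.3 [179. 254.] [ 0.4798 -0.0338  0.072 ]
ear_gap 0.88 [224. 260.] [0.627  0.0692 0.072 ]
ear_gap 0.4 [166. 193.] [ 0.5002 -0.2157  0.072 ]
stamp 0.9 [168. 194.] [ 0.5801 -0.1424  0.14  ]
nest0 0.97 [198. 256.] [0.5488 0.0115 0.072 ]
nest0 0.95 [174. 226.] [ 0.4936 -0.1148  0.072 ]
nest1 0.97 [198. 256.] [0.5488 0.0115 0.072 ]
nest1 0.95 [174. 226.] [ 0.4936 -0.1148  0.072 ]
nest3 0.97 [198. 256.] [0.5488 0.0115 0.072 ]
nest3 0.95 [174. 226.] [ 0.4936 -0.1148  0.072 ]
station 0.72 [216. 228.] [ 0.5691 -0.0678 -0.    ]
oil_bottle 0.91 [316. 390.] [ 0.6974  0.424  -0.    ]
block 0.66 [257. 393.] [ 0.529  0.377 -0.   ]
block 0.45 [176. 225.] [ 0.4264 -0.1719  0.    ]
brush 0.78 [200. 408.] [0.3068 0.3456 0.    ]
side [0.2643 0.6645 0.7987]
plunger_top 0.42 [169. 285.] [0.6221 0.066  0.1   ]
plunger_top 0.29 [110. 335.] [ 0.5957 -0.1983  0.1   ]
dial_axis 0.57 [148. 324.] [ 0.5744 -0.0698  0.072 ]
ear_gap 0.98 [181. 285.] [0.6183 0.0813 0.072 ]
stamp 0.82 [112. 336.] [ 0.5711 -0.1401  0.14  ]
s
[... 417 characters left out ...]
0.4274 0.    ]
block 0.64 [309. 263.] [0.5286 0.3772 0.    ]
block 0.61 [129. 335.] [ 0.609  -0.2337  0.    ]
brush 0.72 [340. 356.] [0.3236 0.3624 0.    ]
{'clock': 1.2, 'joint_positions': array([-5.6836, 19.0906,  2.2867, 83.9626, -0.7665, 76.9645, -3.352 ]), 'qd': array([-0.0627, -0.1184, -0.0482, -0.116 ,  0.1105,  0.0822,  0.0582]), 'tau': array([  0.0002, -65.8309,   1.3634, -40.5815,   0.0168,   0.003 ,
        -0.0001]), 'ee_pos': array([ 0.65  , -0.    ,  0.3039]), 'eef_rot': array([[-0.,  0.,  1.],
       [-0.,  1., -0.],
       [-1., -0., -0.]]), 'contact_force': array([-0.2475,  0.0137,  0.2535]), 'ft_torque': array([ 0.0264, -0.0059,  0.0602]), 'finger_gap': 0.08572436154069507}
```

View pics/scene0.png

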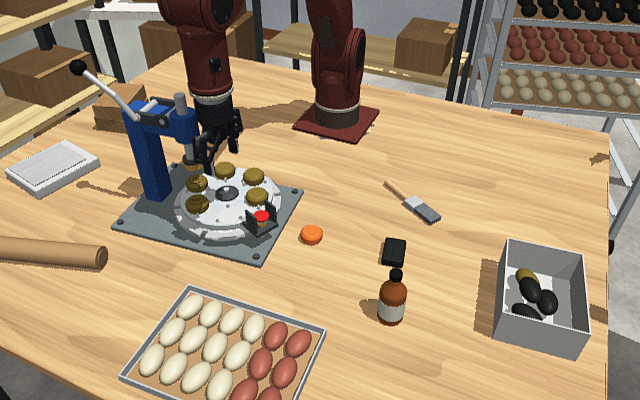

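View pics/side0.png

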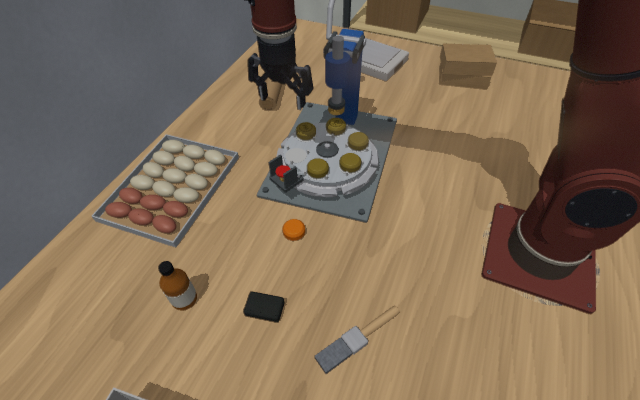

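```bash
python3 - <<'E'
from h import *
c=cap('wrist','w0.png');np.set_printoptions(precision=4,suppress=True)
print(c['origin'])
for t,z in dict(plunger_top=.1,dial_axis=.072,ear_gap=.072,nest0=.072,station=0).items():
    for r in env.pinpoint('wrist',t)[:6]: print(t,round(r['p'],2),np.round(r['point']),atz(c,r['point'],z))
E
```

```text
[0.6486 0.076  0.3743]
plunger_top 0.86 [106. 294.] [0.6263 0.0728 0.1   ]
dial_axis 0.9 [248. 240.] [ 0.5638 -0.0701  0.072 ]
ear_gap 0.77 [112. 294.] [0.6241 0.0675 0.072 ]
ear_gap 0.57 [223. 254.] [ 0.5806 -0.0411  0.072 ]
nest0 0.71 [216. 163.] [ 0.4895 -0.0335  0.072 ]
station 0.8 [222. 255.] [ 0.5656 -0.0679  0.    ]
```

View pics/w0.png

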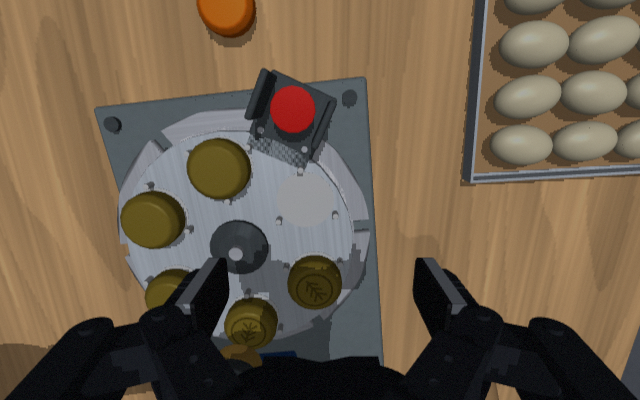

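The scene view shows the red button between its ears at about (216,261), and the stamp over bar0 at the left. The orange look-alike at (235,312) lies off the dial. In the wrist view the button is at (108,293), the empty nest at (198,305), bar3 at (168,218), bar2 at (218,152), bar1 at (295,172), bar0 at (322,250) and bar4 at (282,315). I'll fit the station pose from these.

```bash
cat > fit.py <<'E'
from h import *
from scipy.optimize import least_squares
np.set_printoptions(precision=4,suppress=True)
c=cap('wrist'); D=c['depth'];K=c['K']
v,u=np.mgrid[0:400,0:640]
P=np.stack([(u-K[0,2])/K[0,0]*D,(v-K[1,2])/K[1,1]*D,D],-1)@np.array(c['orientation']).T+np.array(c['origin'])
b,g,r=[c['color'][...,i].astype(int) for i in range(3)]
red=(r>150)&(g<60)&(b<60)&(D>0)
ol=(r>g)&(g>b+40)&(r<150)&(D>0)&(P[...,2]>.092)&(P[...,2]<.11)
def comps(m,k):
    n,l,s,ce=cv2.connectedComponentsWithStats(m.astype(np.uint8));o=[]
    for i in range(1,n):
        if s[i,4]>k:
            q=P[l==i]; xy=q[:,:2].astype(np.float32)
            z=np.median(q[:,2]); t=xy[abs(q[:,2]-z)<.004]
            (cx,cy),R=cv2.minEnclosingCircle(t); o.append((s[i,4],np.round(ce[i]),t.mean(0),np.array([cx,cy]),R,z)); print(*o[-1])
    return o
R=comps(red,300);O=comps(ol,600)
E
python3 fit.py
```

```text
1553 [292. 109.] [0.6251 0.0708] [0.625  0.0704] 0.01831331104040146 0.10026876477650454
2486 [216. 168.] [0.5562 0.0203] [0.5562 0.0193] 0.02551453188061714 0.10011018669605429
2158 [147. 221.] [ 0.4882 -0.0294] [ 0.4878 -0.0303] 0.025263864547014236 0.10007652945903536
697 [160. 290.] [ 0.4887 -0.1036] [ 0.4913 -0.1083] 0.02224147506058216 0.09993289869098398
733 [243. 319.] [ 0.5692 -0.1376] [ 0.5693 -0.1418] 0.02201944962143898 0.10005146896391565
```

>>> drive_tool(series=[[[0,0,0],[0,24,-9],1],[[0,0,0],[0,24,-8],1],[[0,0,0],[0,23,-8],1],[[-0.165,0,0],[0,0,0],1],[[-0.165,0,0],[0,0,0],1],[[-0.165,0,0],[0,0,0],1],[[-0.165,0,0],[0,0,0],1],[[-0.165,0,0],[0,0,0],1],[[-0.165,0,0],[0,0,0],1],[[-0.165,0,0],[0,0,0],1]], grip_force=40)

```text
clock: 2.8
ee_pos: [0.625, 0.071, 0.3039]
eef_rot: [[-0.0, -0.917, 0.399], [0.0, 0.399, 0.917], [-1.0, 0.0, 0.0]]
contact_force: [0.4, 0.4, -0.0]
finger_gap: 0.0
```

>>> drive_tool(series=[[[0,0,0],[30,0,0],1],[[0,0,0],[30,0,0],1],[[0,0,0],[10,0,0],1],[[0,0,0],[0,0,0],1]])

```text
clock: 3.3
ee_pos: [0.6249, 0.0709, 0.2338]
eef_rot: [[-0.001, -0.915, 0.404], [-0.0, 0.404, 0.915], [-1.0, 0.001, -0.0]]
contact_force: [-0.3, -0.3, 1.3]
finger_gap: 0.0002
```

```bash
python3 - <<'E'
from h import *
np.set_printoptions(precision=4,suppress=True)
o=env.get_obs();print(o)
c=cap('wrist','w1.png');s=cap('side')
cv2.imwrite('pics/s1.png',cv2.resize(s['color'][60:240,200:440],None,fx=3,fy=3))
E
```

```text
{'clock': 3.3, 'joint_positions': array([-3.8654, 19.5624, -8.3349, 91.7293,  2.9775, 68.971 , 53.3757]), 'qd': array([-0.1453, -1.0614, -0.0236, -1.5442, -0.0589,  0.5416,  0.138 ]), 'tau': array([  0.0146, -63.1392,  -1.1518, -37.606 ,   0.0306,  -0.19  ,
        -0.013 ]), 'ee_pos': array([0.6249, 0.0709, 0.2338]), 'eef_rot': array([[-0.0008, -0.9148,  0.404 ],
       [-0.0001,  0.404 ,  0.9148],
       [-1.    ,  0.0007, -0.0004]]), 'contact_force': array([-0.279 , -0.298 ,  1.3436]), 'ft_torque': array([-0.0375, -0.0495,  0.0079]), 'finger_gap': 0.00023466976914905346}
```

View pics/w1.png

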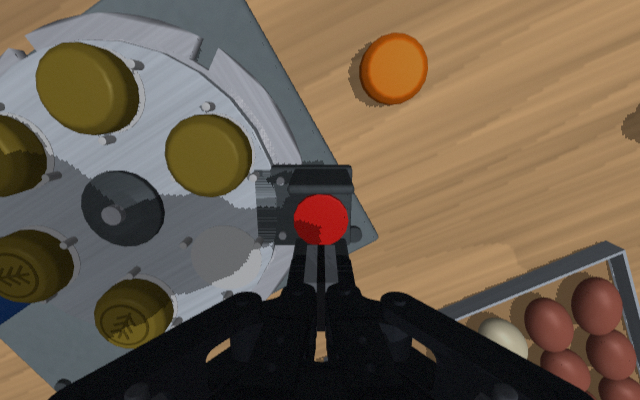

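View pics/s1.png

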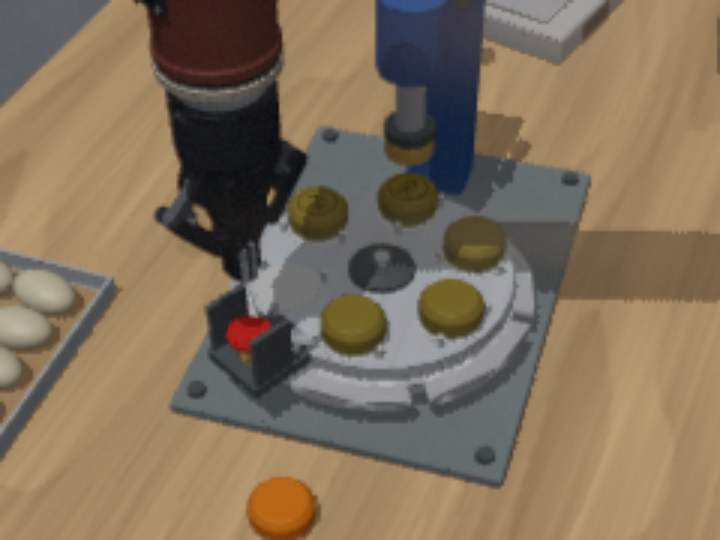

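Wrist view: the button is at (220,321), in line with the closed fingers, and the ears sit above and below it in the picture. I'll go down between them.

>>> drive_tool(series=[[[0,0,0],[25,0,0],1],[[0,0,0],[20,0,0],1],[[0,0,0],[12,0,0],1],[[0,0,0],[0,0,0],1]])

```text
clock: 3.9
ee_pos: [0.6246, 0.0709, 0.1761]
eef_rot: [[-0.002, -0.915, 0.404], [-0.0, 0.404, 0.915], [-1.0, 0.001, -0.001]]
contact_force: [-0.2, 0.6, -0.2]
finger_gap: -0.0002
```

>>> drive_tool(series=[[[0,0,0],[5,0,0],1],[[0,0,0],[4,0,0],1],[[0,0,0],[4,0,0],1],[[0,0,0],[0,0,0],1]])

```text
clock: 4.4
ee_pos: [0.6256, 0.0711, 0.1648]
eef_rot: [[0.002, -0.915, 0.404], [0.0, 0.404, 0.915], [-1.0, -0.002, 0.001]]
contact_force: [-0.6, -0.4, 6.7]
finger_gap: 0.0002
```

>>> drive_tool(series=[[[0,0,0],[2,0,0],1],[[0,0,0],[2,0,0],1],[[0,0,0],[0,0,0],1],[[0,0,0],[0,0,0],1]])

```text
clock: 4.9
ee_pos: [0.6256, 0.0711, 0.1612]
eef_rot: [[0.002, -0.915, 0.404], [0.0, 0.404, 0.915], [-1.0, -0.002, 0.001]]
contact_force: [-1.5, -0.0, 7.5]
finger_gap: -0.0003
```

>>> drive_tool(series=[[[0,0,0],[2,0,0],1],[[0,0,0],[0,0,0],1],[[0,0,0],[0,0,0],1]])

```text
clock: 5.28
ee_pos: [0.6265, 0.0707, 0.1607]
eef_rot: [[0.005, -0.915, 0.404], [0.0, 0.404, 0.915], [-1.0, -0.004, 0.002]]
contact_force: [-1.4, -1.2, 15.4]
finger_gap: 0.0001
```

```bash
python3 - <<'E'
from h import *
print(env.get_obs()['contact_force'],env.get_obs()['ee_pos'])
c=cap('side');cv2.imwrite('pics/s2.png',cv2.resize(c['color'][60:240,200:440],None,fx=3,fy=3))
E
```

```text
[-1.41686039 -1.24756007 15.40500482] [0.62654066 0.0707364  0.16065434]
```

View pics/s2.png

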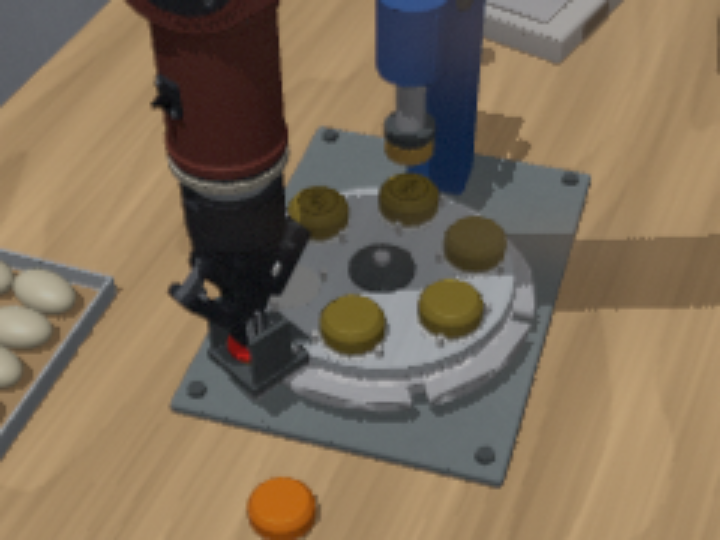

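Pressed to the stop (15 N). Now I'll turn the first 15°.

>>> drive_tool(series=[[[-0.052,0,0],[0,7.8,-0.2],1],[[-0.052,0,0],[0,7.8,-0.2],1],[[-0.052,0,0],[0,7.8,-0.2],1],[[-0.052,0,0],[0,7.8,-0.2],1],[[-0.052,0,0],[0,7.8,-0.2],1]])

```text
clock: 5.95
ee_pos: [0.5897, 0.0817, 0.1607]
eef_rot: [[0.006, -0.988, 0.154], [0.0, 0.154, 0.988], [-1.0, -0.006, 0.001]]
contact_force: [1.6, -2.7, 14.5]
finger_gap: -0.0
```

```bash
python3 - <<'E'
from h import *
o=env.get_obs();p=o['ee_pos'];a=np.array([.565,-.066]);d=p[:2]-a
print(np.hypot(*d),np.degrees(np.arctan2(d[1],d[0]))-66.2, o['contact_force'])
c=cap('side');cv2.imwrite('pics/s3.png',cv2.resize(c['color'][60:240,200:440],None,fx=3,fy=3))
E
```

```text
0.1496990701376554 14.319341563841405 [ 1.58864096 -2.74028004 14.52418599]
```

View pics/s3.png

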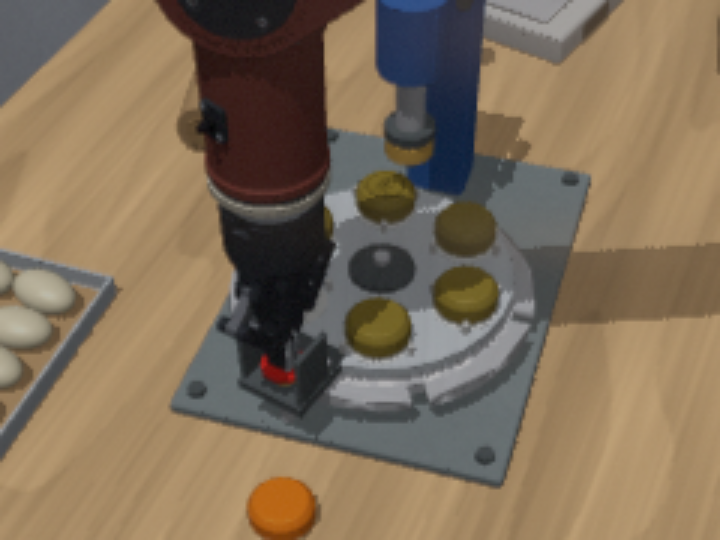

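The dial follows: the arm and bars have moved anticlockwise and all the bars are seated. Carrying on.

>>> drive_tool(series=[[[-0.052,0,0],[0,7.8,-0.2],1],[[-0.052,0,0],[0,7.8,-0.2],1],[[-0.052,0,0],[0,7.8,-0.2],1],[[-0.052,0,0],[0,7.8,-0.2],1],[[-0.052,0,0],[0,7.8,-0.2],1],[[-0.052,0,0],[0,7.8,-0.2],1],[[-0.052,0,0],[0,7.8,-0.2],1],[[-0.052,0,0],[0,7.8,-0.2],1],[[-0.052,0,0],[0,7.8,-0.2],1],[[0,0,0],[0,0,0],1]])

```text
clock: 7.25
ee_pos: [0.5199, 0.0766, 0.1606]
eef_rot: [[0.005, -0.952, -0.307], [0.0, -0.307, 0.952], [-1.0, -0.005, -0.001]]
contact_force: [-1.7, -1.3, 17.8]
finger_gap: 0.0005
```

```bash
python3 - <<'E'
from h import *
o=env.get_obs();p=o['ee_pos'];a=np.array([.565,-.066]);d=p[:2]-a
print(np.hypot(*d),np.degrees(np.arctan2(d[1],d[0]))-66.2, o['contact_force'])
c=cap('side');cv2.imwrite('pics/s4.png',cv2.resize(c['color'][60:240,200:440],None,fx=3,fy=3))
c=cap('wrist','w4.png')
E
```

```text
0.14953674424482033 41.360326016360574 [-1.65406128 -1.34546464 17.8488254 ]
```

View pics/s4.png

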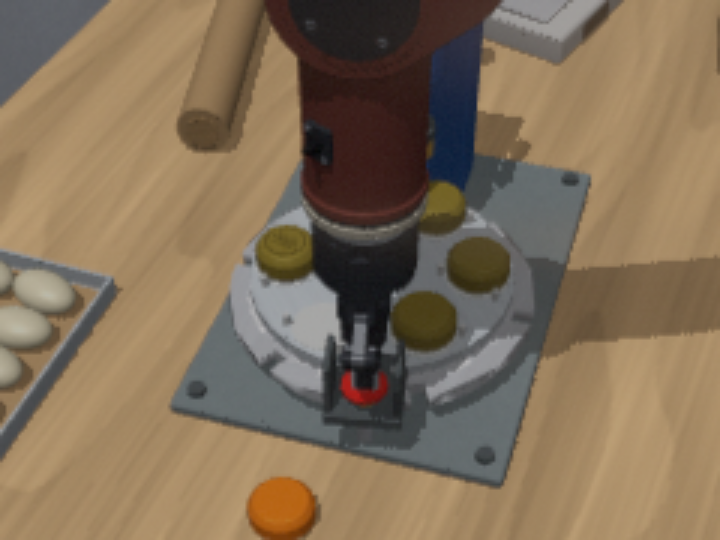

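View pics/w4.png

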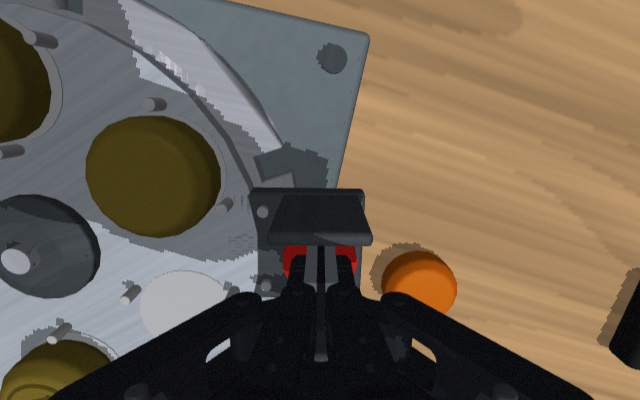

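The finger is centred between the ears at about 41°. I'll go 9° farther, then lift clear of the button while staying between the ears.

>>> drive_tool(series=[[[-0.052,0,0],[0,7.8,-0.2],1],[[-0.052,0,0],[0,7.8,-0.2],1],[[-0.052,0,0],[0,7.8,-0.2],1],[[0,0,0],[0,0,0],1],[[0,0,0],[-8,0,0],1],[[0,0,0],[-8,0,0],1],[[0,0,0],[-8,0,0],1],[[0,0,0],[0,0,0],1]])

```text
clock: 8.35
ee_pos: [0.4968, 0.0678, 0.1824]
eef_rot: [[0.001, -0.892, -0.451], [0.0, -0.451, 0.892], [-1.0, -0.001, -0.0]]
contact_force: [-0.4, -1.0, -0.0]
finger_gap: 0.0002
```

```bash
python3 - <<'E'
from h import *
o=env.get_obs();p=o['ee_pos'];a=np.array([.565,-.066]);d=p[:2]-a
print(np.hypot(*d),np.degrees(np.arctan2(d[1],d[0]))-66.2, o['contact_force'])
c=cap('side');cv2.imwrite('pics/s5.png',cv2.resize(c['color'][60:240,200:440],None,fx=3,fy=3))
c=cap('wrist','w5.png')
E
```

```text
0.15013294446172684 50.80792968778347 [-0.37835704 -1.03722861 -0.04947242]
```

View pics/s5.png

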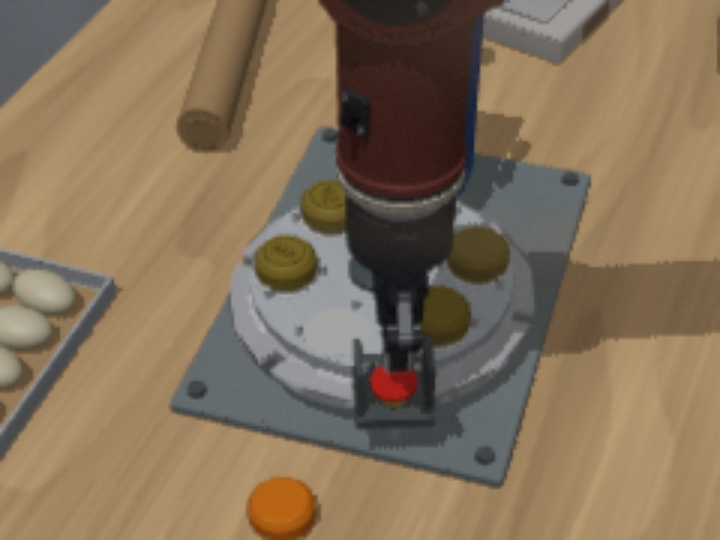

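View pics/w5.png

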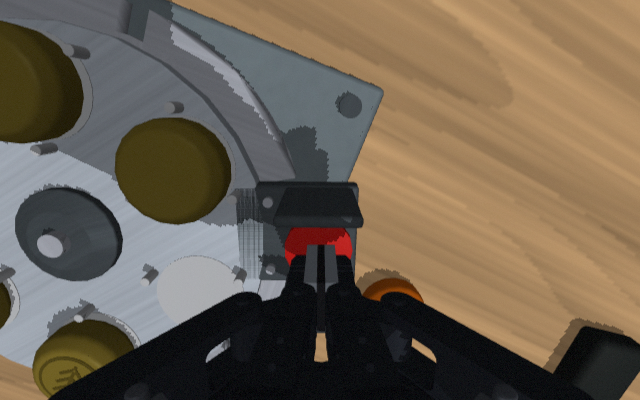

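Released at about 50°; the tooth is now riding under the plate. Next I push the leading ear on toward the notch.

>>> drive_tool(series=[[[-0.052,0,0],[0,7.8,-0.2],1],[[-0.052,0,0],[0,7.8,-0.2],1],[[-0.052,0,0],[0,7.8,-0.2],1],[[-0.035,0,0],[0,5,-0.1],1],[[0,0,0],[0,0,0],1]])

```text
clock: 9.07
ee_pos: [0.4723, 0.0524, 0.1816]
eef_rot: [[-0.001, -0.791, -0.612], [-0.0, -0.612, 0.791], [-1.0, 0.001, 0.0]]
contact_force: [-0.3, 0.3, -0.9]
finger_gap: -0.0001
```

>>> drive_tool(series=[[[0,0,0],[0,2,0],1],[[0,0,0],[0,1,0],1],[[0,0,0],[0,0,0],1]])

```text
clock: 9.45
ee_pos: [0.4703, 0.0507, 0.1819]
eef_rot: [[-0.0, -0.791, -0.612], [-0.0, -0.612, 0.791], [-1.0, 0.0, 0.0]]
contact_force: [1.3, 0.6, -0.4]
finger_gap: -0.0002
```

```bash
python3 - <<'E'
from h import *
o=env.get_obs();p=o['ee_pos'];a=np.array([.565,-.066]);d=p[:2]-a
print(np.hypot(*d),np.degrees(np.arctan2(d[1],d[0]))-66.2, o['contact_force'])
c=cap('side');cv2.imwrite('pics/s6.png',cv2.resize(c['color'][60:240,200:440],None,fx=3,fy=3))
c=cap('wrist','w6.png')
E
sed -i 's/^R=comps.*/R=comps(red,100)/' fit.py; python3 fit.py
```

```text
0.15028223961898324 62.8813519915643 [ 1.29278973  0.56466226 -0.43118118]
122 [288. 262.] [0.4872 0.0423] [0.488  0.0431] 0.008671192452311516 0.09362145389938344
```

View pics/s6.png

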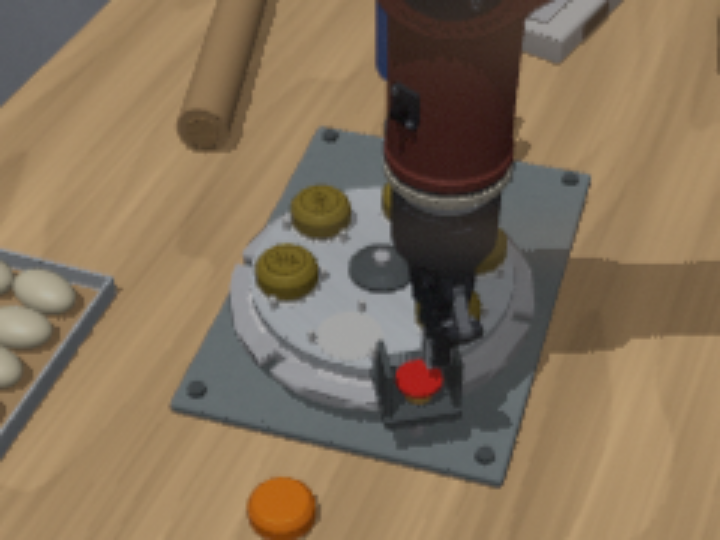

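View pics/w6.png

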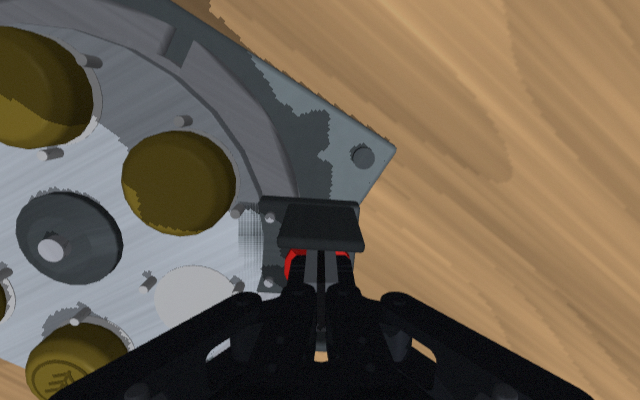

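The finger is against the leading ear and the button is still low (z 0.0936, so not snapped). I'll creep on.

>>> drive_tool(series=[[[-0.01,0,0],[0,1.5,0],1],[[-0.01,0,0],[0,1.5,0],1],[[-0.01,0,0],[0,1.5,0],1],[[0,0,0],[0,0,0],1]])

```text
clock: 10.1
ee_pos: [0.4667, 0.0478, 0.1819]
eef_rot: [[-0.0, -0.772, -0.636], [-0.0, -0.636, 0.772], [-1.0, 0.0, -0.0]]
contact_force: [1.4, -1.1, -0.5]
finger_gap: -0.0002
```

```bash
python3 - <<'E'
from h import *
o=env.get_obs();p=o['ee_pos'];a=np.array([.565,-.066]);d=p[:2]-a
print(np.hypot(*d),np.degrees(np.arctan2(d[1],d[0]))-66.2, o['contact_force'])
E
python3 fit.py
```

```text
0.15042790872161912 64.62037904253721 [ 1.3725809  -1.08070082 -0.48903427]
133 [286. 269.] [0.4846 0.0401] [0.4845 0.0412] 0.008873986080288887 0.10019132974878386
```

The button's height is now 0.100 m, so it has snapped up. I'll back off the ear, lift straight out and check.

>>> drive_tool(series=[[[0,0,0],[0,-6,0],1],[[0,0,0],[-20,-4,0],1],[[0,0,0],[-40,0,0],1],[[0,0,0],[-50,0,0],1],[[0,0,0],[-30,0,0],1],[[0,0,0],[0,0,0],1]])

```text
clock: 10.9
ee_pos: [0.4756, 0.0547, 0.3244]
eef_rot: [[0.004, -0.772, -0.636], [0.0, -0.636, 0.772], [-1.0, -0.004, -0.003]]
contact_force: [-0.7, 1.4, -0.3]
finger_gap: -0.0005
```

```bash
sed -i 's/^R=comps.*/R=comps(red,100);O=comps(ol,500)/' fit.py; python3 fit.py; python3 - <<'E'
from h import *
print(env.get_obs()['contact_force'])
c=cap('side');cv2.imwrite('pics/s7.png',cv2.resize(c['color'][60:240,200:440],None,fx=3,fy=3))
c=cap('scene');cv2.imwrite('pics/c7.png',cv2.resize(c['color'][130:280,100:340],None,fx=3,fy=3))
c=cap('wrist','w7.png')
E
```

```text
1078 [319. 186.] [0.4766 0.0547] [0.477  0.0552] 0.018448472023010254 0.10023338442197363
1414 [148.  88.] [ 0.5035 -0.1177] [ 0.4987 -0.1161] 0.02444341592490673 0.1000728905185469
1555 [ 90. 130.] [ 0.5695 -0.1407] [ 0.5714 -0.1501] 0.025992274284362793 0.09970082408484099
1378 [239. 145.] [ 0.4937 -0.0278] [ 0.4882 -0.0302] 0.025444727391004562 0.10002598073819902
1835 [ 95. 212.] [ 0.6386 -0.1001] [ 0.6406 -0.1012] 0.02586543746292591 0.10021007161122047
1551 [172. 255.] [ 0.6304 -0.0164] [ 0.6315 -0.0157] 0.025573205202817917 0.10020151424213614
[ 0.31378947  0.06338847 -0.84627587]
```

View pics/s7.png

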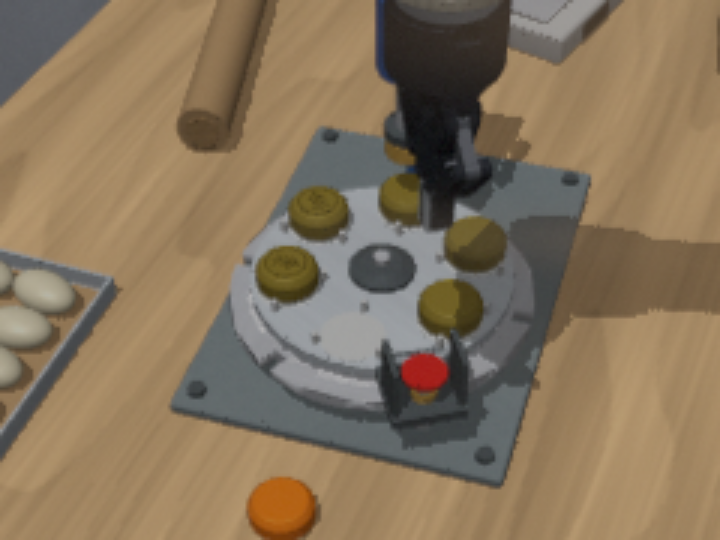

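View pics/w7.png

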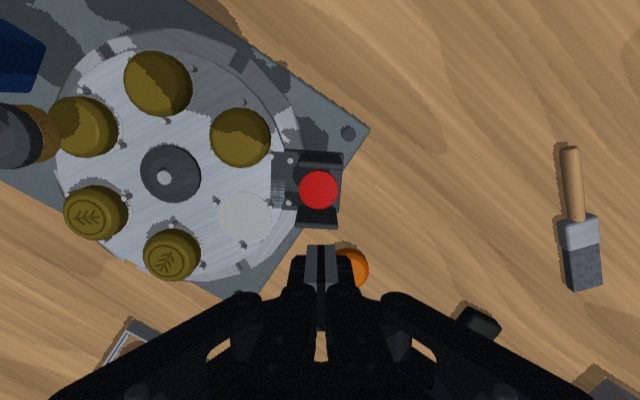

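View pics/c7.png

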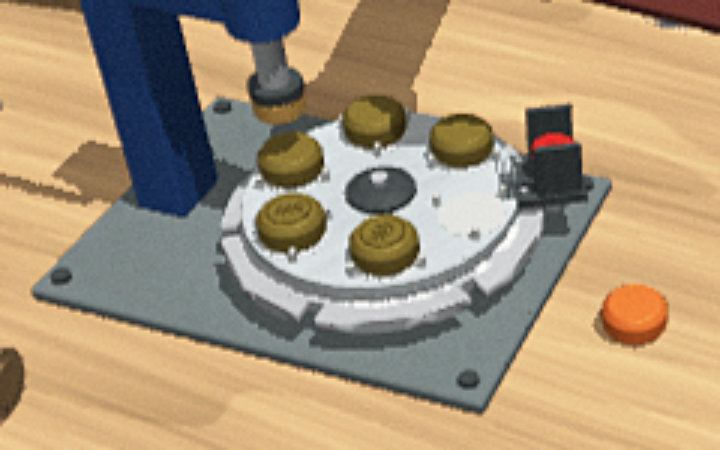

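```bash
python3 -c "
from plant import env
print(env.job_done())"
```

```text
the job is handed in; nothing more can be done
None
```

The dial is one notch farther anticlockwise and locked, with the plain bar1 under the stamp, and the job is handed in at about 11 s of the 40 s.

I pressed the plunger to its stop with the closed fingertips (about 15 to 18 N) and carried the dial to about 50°. There I let the plunger go and pushed the leading ear on until the plunger snapped up, then lifted clear.

**Last checks:**
- The button top is at z = 0.100 m, fully up, where it had read 0.094 m just before the snap.
- The dial has turned about 59.9° by the camera fit. I did not push on it afterwards to test the lock.
- All five bars show in their nests with tops at 0.100 m.
- The bottle, the black bar, the brush and the orange look-alike were not touched.
- The tool is clear of everything, with a wrist force of about 1 N or less, which is noise.

No final check failed. Early on, the networks' estimates of the dial axis disagreed by up to about 90 mm between cameras. I used a fit from the depth of the button and bars instead.

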